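# Prop the model truck on two screw jacks

## Task

Pick the model truck off the sloping display base, bring it level in the air, then set it gently across the two little screw jacks so that its frame rests on both saddles between the front and rear wheels, all wheels hanging clear, ready for its tyres to be painted. The jacks may not be screwed to quite the same height, so feel for each saddle and let go only once both are carrying the truck. Leave everything else on the desk where it is.

Things in the scene. Friction and masses are not known exactly. Their poses are not given: they have to be found in the camera images.
- truck: Olive 1:48 flatbed truck model, one rigid piece (wheels do not turn), about 0.25 kg, 200 x 52 mm, 60 mm high at the cab. Origin on the plane under its wheels, midway along and across it; +x to the cab, +z to its roof (pitched with the slope while parked). Rear wheels (22 mm diameter, two axles) reach from x = -77 to -31 mm, front wheels from +63 to +85. It may face either way on the jacks.
- truck_grip (a point): The place to hold the truck: midway between the bed's straight parallel sides, which are 52 mm apart and run from x = -100 to +42 mm and z = 21 to 38 mm in the truck's frame; this point is at x = +16, z = 30 mm there, same axes. The cab starts 36 mm ahead of it and rises 30 mm above it. The centre of mass lies within 5 mm of it.
- truck_frame (a point): Underside of the truck's bare frame, halfway between front and rear wheels: x = +16, z = 13 mm in the truck's frame, same axes. The frame is two rails, 23 mm wide in all with a flat underside; wheels stand 47 mm ahead of and behind this point and hang 13 mm below it. This is the part to rest on the jacks.
- hill: Display base: a fixed earth-coloured hillside, 270 x 170 mm wooden plinth 20 mm high, ground rising at 32 degrees along its +x to 176 mm. Origin under its centre on the desk. The truck is parked on its middle, cab uphill, a 10 mm log behind its rear wheels; the bed's sides start 21 mm above the ground.
- jack_a: Small steel screw jack, fixed on the desk, round foot 46 mm across; origin under its foot on the desk. x points to the other jack. On top is a flat cork-faced saddle, 14 mm along x and 40 mm along y, flat and level, firm.
- jack_b: The other jack, the same, 54 to 60 mm from the first along jack_a's x, turned the same way.
- jack_a_axis (a point): Point on jack_a's axis 50 mm above the desk. The saddle's top stands 0 to 10 mm above this point, as the jack was last screwed; its setting is not reported and is usually not the other's.
- jack_b_axis (a point): Point on jack_b's axis 50 mm above the desk; its saddle's top likewise stands 0 to 10 mm above it, independently of jack_a.
- jar_one_mid (a point): Bystander, loose: paint jar, 36 mm across the cap, 52 mm high. Point at its middle, halfway up; leave it alone.
- jar_two_mid (a point): Bystander, loose: paint jar, 36 mm across the cap, 52 mm high. Point at its middle, halfway up; leave it alone.
- jar_three_mid (a point): Bystander, loose: squat paint jar, 42 mm across the cap, 44 mm high. Point at its middle, halfway up; leave it alone.
- water_cup_mid (a point): Bystander, loose: open white cup, 64 mm across the rim, 58 mm high. Point at its middle, halfway up; leave it alone.
- glue_mid (a point): Bystander, loose: glue bottle, 30 mm across, 85 mm high with its spout. Point at its middle, halfway up; leave it alone.
- sanding_block_mid (a point): Bystander, loose: grey sanding block, 70 x 28 x 18 mm, lying flat. Point at its middle, halfway up; leave it alone.
- cutters_mid (a point): Bystander, loose: side cutters lying in the low tray, about 105 x 30 x 10 mm. Point at its middle, halfway up; leave it alone.
Mind the look-alikes: they are no part of the job. Leave any green look-alike of the jack_b alone.

How it is judged:
By the outcome, as a careful person would: the job done as asked, in the order asked, and still so for the second after the job is handed in, with the robot touching nothing.
It also fails if it takes over 58 s, if anything falls off the work surface, if the arm or the gripper's body presses on something with over 40 N, if the wrist force passes 120 N, or if a joint passes its speed limit or range.

## Robot

A 6-joint arm with a two-finger parallel gripper is mounted at the origin on the work surface. World frame = base frame: x ahead of the robot, y to its left, z up, the work surface at z = 0. Lengths are in m, angles in degrees, forces in N, time in s.
With the tool pointing down it reaches from about 0.3 to 0.75 m from the base axis. Payload 8.5 kg.
Tool frame: the origin (TCP) lies at the very end of the fingers, on their centre line; the grasp point (between the pads) lies 19 mm behind it; x points along the fingers, y is the direction in which the jaws open and shut, and the axes are right-handed (so a half turn about x gives the same grasp; the last joint's range is limited). The gripper opens to 85 mm and grips with 20 to 120 N. Pads are 22 mm wide; open, the fingers measure 114 mm over their backs; the gripper's body (76 mm by 85 mm) begins 54 mm behind the grasp point. The pads swing forward as they close: fully open they stand 13 mm farther back than shut.
Start: joints at [55.216, 21.807, 74.336, -0, 83.858, -12.336], TCP at [0.21, 0.508, 0.231] pointing down, gripper open.
Joint ranges: [-178.18, 178.18], [-50.72, 133.34], [12.68, 142.11], [-81.47, 261.47], [9.98, 163.14], [-165.26, 165.26]. Speed limits (degrees/s): [136.94, 136.94, 180, 180, 180, 180].

## Interface

Orientations are given as a 3x3 rotation matrix whose columns are the frame's x, y, z axes.
In Python, from rig import sensors, cams, env gives the robot as it stands.
- The arm moves only by the shell command python3 -m crank 'ROWS' [FORCE]. ROWS is a JSON object of lists of equal length, an entry for each row: "hand": the closure in counts, from 0 (fully open) to 255 (shut); "translation": the shift along the tool's x, y, z in m, a list of three; "dr": the turn, a rotation vector about the tool's x, y, z in rad, a list of three. A call has 1 to 5 rows; each row is the pose to reach, as a shift and turn from the pose commanded when the call began, along the tool's axes at that moment; what a row does not reach only later rows make up. A row lasts 1/10 s, in which the tool goes at most 50 mm and 8.59 degrees, less where a joint would pass 70% of its speed; a pose out of reach is approached as far as the arm can. A call with a gripper value outside its range is refused whole. The fingers move at their own pace and stop on an object; FORCE is the grip in N (left out, the last holds). Time passes only in rows, so rows that repeat a pose let the fingers close. It gives the time, the measured TCP pose, the force and the opening at its end, in the units of the state.
- sensors.observe(): the state, without advancing time (a new reading comes with each control period).
- cams.get_image(name): name is "side" or "top"; returns (picture, depth): 420x560x3 uint8, blue, green, red; 420x560 float32, m along the optical axis (not along the pixel's ray), 0 where there is no reading.
- cams.calibration(name): a dict with "vertical_fov" (degrees; the focal length in pixels is half the picture's height over the tangent of half this angle, whatever the lens; pixels are square), "cx", "cy" (the principal point, pixels), "extrinsics" (4x4, takes a point from camera to world coordinates). Camera axes: x right, y down, z forward; pixel columns grow to the right and rows downward; lengths in m; the calibration is good to about 2 mm. A picture is of the moment at which its call begins. calibration takes no time and is no camera call.
- env.close_job(): hands the job in, once; it reports no verdict.
The state is a dict: "time_s": time; "q": joint angles; "qvel": joint speeds; "joint_efforts": joint torques, N m; "position": TCP position; "tool_rot": TCP orientation; "ft_force": force on the tool from outside, world axes, zero at the start; "wrist_torque": the same for the moment, N m; "grip_width": finger opening in m.
Only numpy, scipy, OpenCV 4.12 (cv2) and the standard library are available. Lean on these libraries where they do the work, as an engineer would, in place of code of your own. Each camera call takes 0.05 s, during which the arm holds its last target. There are 200 camera calls.

## Working session

There is one attempt and no reset: what is moved stays moved. The work goes in short steps, Python scripts to look and compute and a shell command to move; the robot and the scene stay as the last step left them, time stands still between calls to the robot, and variables do not carry over. Pictures are saved under pics/ and viewed, about 8 in all and at most 12, crops included, and the job is handed in when it is done.

```bash
mkdir -p pics; ls; python3 - <<'E'
from rig import sensors,cams
import cv2,numpy as np
for n in("top","side"):
    im,d=cams.get_image(n); cv2.imwrite(f"pics/{n}0.png",im); np.save(f"pics/{n}0.npy",d)
    c=cams.calibration(n); print(n,c["vertical_fov"],c["cx"],c["cy"],np.round(c["extrinsics"],4).tolist())
s=sensors.observe();print(s)
E
```

```text
pics
top 43.14928064402726 286.76436148385255 223.95752810014582 [[0.0265, -0.9941, 0.1056, 0.3662], [-0.9993, -0.029, -0.022, -0.0017], [0.0249, -0.105, -0.9942, 1.5945], [0.0, 0.0, 0.0, 1.0]]
side 55.845212219913805 281.0435661251175 213.3158075840319 [[0.6964, -0.5234, 0.491, 0.0074], [-0.7174, -0.4892, 0.496, -0.5577], [-0.0194, -0.6977, -0.7162, 0.8672], [0.0, 0.0, 0.0, 1.0]]
{'time_s': 0.1, 'q': array([ 5.52164572e+01,  2.18395094e+01,  7.43796530e+01, -9.14068596e-04,
        8.38570663e+01, -1.23349751e+01]), 'qvel': array([-0.04709759, -0.08385551, -0.13216868,  0.04531984,  0.1212534 ,
        0.00381399]), 'joint_efforts': array([ 3.56832003e-03, -4.49221444e+01, -2.31656134e+01, -1.25059837e-04,
        3.68745197e-03,  2.50263128e-05]), 'position': array([0.20986851, 0.50810695, 0.23075567]), 'tool_rot': array([[-7.45959403e-04,  3.81851872e-01,  9.24223237e-01],
       [-1.10175762e-03,  9.24222619e-01, -3.81852506e-01],
       [-9.99999115e-01, -1.30311646e-03, -2.68724343e-04]]), 'ft_force': array([-0.01256596,  0.2401421 ,  0.89853688]), 'wrist_torque': array([-0.01266947,  0.02311946,  0.05784056]), 'grip_width': 0.08536829843316236}
```

View pics/top0.png

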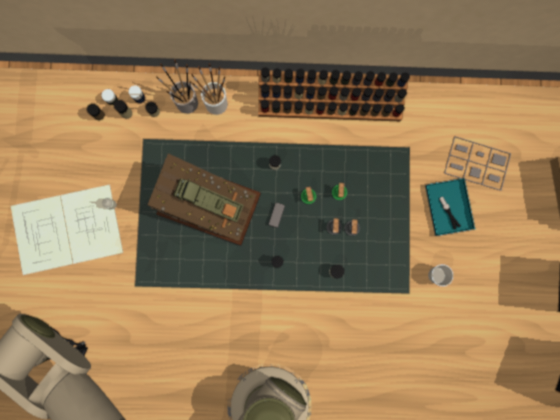

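View pics/side0.png

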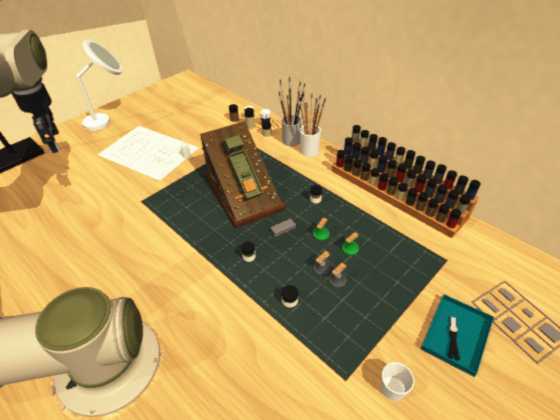

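```bash
cat > h.py <<'E'
import numpy as np,cv2
from rig import cams
def cloud(n,d):
    c=cams.calibration(n); f=210/np.tan(np.radians(c["vertical_fov"]/2)); E=np.array(c["extrinsics"])
    v,u=np.mgrid[:420,:560]; P=np.stack([(u-c["cx"])/f*d,(v-c["cy"])/f*d,d],-1)
    return P@E[:3,:3].T+E[:3,3]
def proj(n,p):
    c=cams.calibration(n); f=210/np.tan(np.radians(c["vertical_fov"]/2)); E=np.array(c["extrinsics"])
    q=(np.atleast_2d(p)-E[:3,3])@E[:3,:3]; return np.c_[q[:,0]/q[:,2]*f+c["cx"],q[:,1]/q[:,2]*f+c["cy"]]
E
python3 - <<'E'
from h import *
t=cv2.imread("pics/top0.png");s=cv2.imread("pics/side0.png")
def cr(im,u0,v0,w,h): return cv2.resize(im[v0:v0+h,u0:u0+w],(400,300),interpolation=cv2.INTER_CUBIC)
cv2.imwrite("pics/comp.png",np.vstack([np.hstack([cr(t,142,150,120,90),cr(t,290,175,80,60)]),np.hstack([cr(s,180,120,140,105),cr(s,290,210,80,60)])]))
for n in("top","side"):
    P=cloud(n,np.load(f"pics/{n}0.npy"))
    print(n)
    for (u,v) in ([(150,250),(400,160),(160,160),(250,235),(180,190),(230,210),(308,194),(340,190),(335,226),(353,227),(320,250)] if n=="top" else [(170,200),(420,260),(210,135),(265,210),(233,143),(250,185),(321,224),(351,238),(323,258),(340,270)]):
        print((u,v),np.round(P[v,u],4))
E
```

```text
top
(150, 250) [ 0.4458  0.3703 -0.0049]
(400, 160) [ 7.437e-01 -3.801e-01 -6.000e-04]
(160, 160) [ 0.7215  0.3552 -0.0073]
(250, 235) [0.4988 0.0726 0.002 ]
(180, 190) [0.6    0.2562 0.1784]
(230, 210) [0.5608 0.1275 0.0938]
(308, 194) [ 0.62   -0.0958  0.0552]
(340, 190) [ 0.6357 -0.1904  0.05  ]
(335, 226) [ 0.5274 -0.1763  0.0602]
(353, 227) [ 0.5274 -0.2309  0.0463]
(320, 250) [ 0.4599 -0.1392 -0.0014]
side
(170, 200) [0.403  0.3425 0.    ]
(420, 260) [ 7.331e-01 -3.565e-01 -3.000e-04]
(210, 135) [0.5771 0.3172 0.17  ]
(265, 210) [0.5633 0.0719 0.023 ]
(233, 143) [0.589  0.2221 0.1802]
(250, 185) [0.5594 0.1262 0.0929]
(321, 224) [ 0.6141 -0.1026  0.05  ]
(351, 238) [ 0.629  -0.1954  0.0513]
(323, 258) [ 0.5235 -0.1854  0.054 ]
(340, 270) [ 0.5256 -0.2394  0.0508]
```

View pics/comp.png

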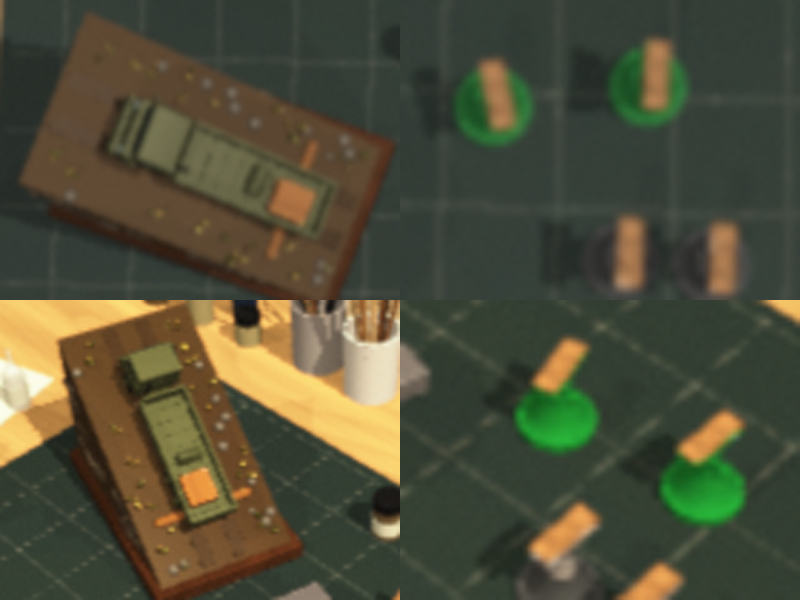

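```bash
cat > m.py <<'E'
from h import *
C={}
for n in("top","side"):
    im=cv2.imread(f"pics/{n}0.png"); C[n]=(im,cv2.cvtColor(im,cv2.COLOR_BGR2HSV),cloud(n,np.load(f"pics/{n}0.npy")))
# hill plane
for n in C:
    im,hsv,P=C[n]
    u0,v0,u1,v1=(145,150,262,245) if n=="top" else (195,118,290,225)
    Q=P[v0:v1,u0:u1].reshape(-1,3); H=hsv[v0:v1,u0:u1].reshape(-1,3)
    g=(Q[:,2]>.03)&(H[:,0]<20); A=Q[g]
    for _ in range(15):
        c=A.mean(0); nn=np.linalg.svd(A-c,full_matrices=False)[2][2]; nn*=np.sign(nn[2])
        h=(Q-c)@nn; A=Q[(np.abs(h)<.006)&(Q[:,2]>.03)&(H[:,0]<20)]
    print(n,"plane n",nn.round(4),"tilt",np.degrees(np.arccos(nn[2])).round(2),"uphill yaw",np.degrees(np.arctan2(-nn[1],-nn[0])).round(2),len(A),"mean",c.round(4))
    up=np.array([-nn[0],-nn[1],0]);up/=np.linalg.norm(up); x=up-nn*(up@nn);x/=np.linalg.norm(x);y=np.cross(nn,x)
    T=Q[(h>.03)&(h<.075)&(Q[:,2]>.03)]; ht=(T-c)@nn
    bed=T[(ht>.030)&(ht<.046)]
    L=np.c_[(T-c)@x,(T-c)@y,ht]
    print(" truck pts",len(T),"x",np.percentile(L[:,0],[1,50,99]).round(4),"y",np.percentile(L[:,1],[2,50,98]).round(4),"hmax",np.percentile(ht,98).round(4))
    (cx,cy),(w,hh),a=cv2.minAreaRect(L[:,:2].astype(np.float32)*1000); print(" rect mm",cx,cy,w,hh,a)
    mid=c+x*cx/1000+y*cy/1000; print(" truck origin est",mid.round(4))
    # jack saddles
    for nm,(u,v) in dict(a=(335,226),b=(353,227)).items() if n=="top" else dict(a=(323,258),b=(340,270)).items():
        m=np.zeros((420,560),np.uint8); r=9
        m[v-r:v+r+1,u-r:u+r+1]=((hsv[...,0]<22)&(hsv[...,1]>70)&(hsv[...,2]>80))[v-r:v+r+1,u-r:u+r+1]
        k,lab,st,ce=cv2.connectedComponentsWithStats(m); l=1+st[1:,4].argmax()
        pts=P[lab==l]; print(" jack",nm,"px",ce[l].round(2),st[l],"mean",np.median(pts,0).round(4), "rect",cv2.minAreaRect((pts[:,:2]*1000).astype(np.float32)))
E
python3 m.py
```

```text
top plane n [ 0.8788 -0.4314  0.2041] tilt 78.23 uphill yaw 153.85 157 mean [0.5948 0.2256 0.1286]
 truck pts 1560 x [-0.1098 -0.0281  0.0522] y [-0.1033  0.0039  0.121 ] hmax 0.0732
 rect mm -14.736515045166016 26.43299102783203 84.8664779663086 282.1247863769531 32.88289260864258
 truck origin est [0.5859 0.2005 0.1142]
 jack a px [335.46 225.21] [332 218   7  15  89] mean [ 0.5309 -0.1791  0.0519] rect ((452.38873291015625, -106.18213653564453), (35.97968292236328, 268.40032958984375), 47.1459846496582)
 jack b px [354.06 226.03] [351 219   7  15  95] mean [ 0.53   -0.233   0.0512] rect ((534.2896728515625, -238.090576171875), (23.8071231842041, 45.39604187011719), 89.49591064453125)
side plane n [ 0.758  -0.4792  0.4426] tilt 63.73 uphill yaw 147.7 147 mean [0.5769 0.1837 0.101 ]
 truck pts 1249 x [-0.1016 -0.0106  0.0798] y [-0.3699 -0.0392  0.0691] hmax 0.0682
 rect mm -10.619827270507812 -150.9092559814453 464.50140380859375 192.62872314453125 89.6275405883789
 truck origin est [0.6615 0.3087 0.0914]
 jack a px [322.39 256.29] [315 250  15  13  99] mean [ 0.533  -0.18    0.0513] rect ((546.0695190429688, -164.2888641357422), (83.31497955322266, 34.03205490112305), 41.05028533935547)
 jack b px [338.67 268.46] [332 262  15  14 109] mean [ 0.5296 -0.2348  0.0513] rect ((297.1080627441406, -386.771728515625), (671.8477783203125, 33.788177490234375), 33.42574691772461)
```

```bash
python3 - <<'E'
s=open('m.py').read()
s=s.replace("    for _ in range(15):\n        c=A.mean(0); nn","    t=np.radians(73);nn=np.array([-.53*np.cos(t),-.53*np.sin(t),.848]); o=(A@nn); c=A[np.argsort(o)[int(len(o)*.35)]]; h=(A-c)@nn; A=A[np.abs(h)<.012]\n    for _ in range(15):\n        c=A.mean(0); nn")
s=s.replace("(h>.03)&(h<.075)&(Q[:,2]>.03)","(h>.027)&(h<.07)&(Q[:,2]>.03)&(np.linalg.norm(Q-[.575,.185,.14],axis=1)<.13)")
s=s.replace(" mid=c+"," print(' xyaxes',x.round(4),y.round(4))\n    for lo in np.arange(-.1,.1,.02):\n        k=(L[:,0]>lo)&(L[:,0]<lo+.02); print('  ',lo.round(3),k.sum(),np.percentile(L[k,1],[3,50,97]).round(4),np.median(ht[k]).round(4)) if k.sum()>5 else 0\n    mid=c+")
open('m.py','w').write(s)
E
python3 m.py | grep -v jack
```

```text
top plane n [-0.1687 -0.4998  0.8495] tilt 31.84 uphill yaw 71.34 3155 mean [0.598  0.2248 0.1138]
 truck pts 915 x [-0.129  -0.0089  0.0653] y [-0.0252  0.0018  0.0259] hmax 0.0637
 rect mm -31.405776977539062 1.3896980285644531 56.64644241333008 201.91139221191406 89.4056167602539
 xyaxes [0.2717 0.8049 0.5275] [-0.9475  0.3199  0.    ]
   -0.1 98 [-0.0251  0.0037  0.0253] 0.0368
   -0.08 70 [-0.0249  0.0022  0.0253] 0.0331
   -0.06 75 [-0.0254  0.      0.0261] 0.0342
   -0.04 53 [-0.0255  0.0014  0.0263] 0.03
   -0.02 61 [-0.0248  0.0034  0.026 ] 0.0294
   0.0 63 [-0.0248  0.0002  0.0261] 0.0382
   0.02 118 [-0.0217  0.0026  0.025 ] 0.0589
   0.04 182 [-0.0229  0.0021  0.025 ] 0.0563
   0.06 65 [-0.0232  0.0005  0.0213] 0.0339
 truck origin est [0.5881 0.1999 0.0972]
side plane n [-0.1682 -0.5005  0.8493] tilt 31.87 uphill yaw 71.43 2702 mean [0.5852 0.2091 0.1026]
 truck pts 808 x [-0.1123 -0.0089  0.0721] y [-0.0302 -0.0023  0.0213] hmax 0.0626
 rect mm -18.00061798095703 -5.653820037841797 191.1433868408203 57.90237045288086 0.17265278100967407
 xyaxes [0.2705 0.805  0.528 ] [-0.9479  0.3185  0.    ]
   -0.1 95 [-0.0291 -0.0013  0.0212] 0.0364
   -0.08 92 [-0.0305 -0.0012  0.0209] 0.0368
   -0.06 80 [-0.0298 -0.0038  0.0214] 0.036
   -0.04 50 [-0.0297 -0.0052  0.0213] 0.0317
   -0.02 48 [-0.0306 -0.0074  0.0211] 0.0294
   0.0 53 [-0.0306 -0.0064  0.0213] 0.0297
   0.02 106 [-0.0282 -0.004   0.0201] 0.0398
   0.04 138 [-0.0268 -0.0014  0.0201] 0.0584
   0.06 85 [-0.0277  0.0008  0.0206] 0.0585
 truck origin est [0.5857 0.1928 0.0931]
```

```bash
cat > k.py <<'E'
from h import *
t=np.radians(71.4);a=np.radians(32)
X=np.array([np.cos(a)*np.cos(t),np.cos(a)*np.sin(t),np.sin(a)]);Y=np.array([-np.sin(t),np.cos(t),0]);Z=np.cross(X,Y)
def ray(n,u,v,p0,nn):
    c=cams.calibration(n);f=210/np.tan(np.radians(c["vertical_fov"]/2));E=np.array(c["extrinsics"])
    d=E[:3,:3]@[(u-c["cx"])/f,(v-c["cy"])/f,1];o=E[:3,3];return o+d*((p0-o)@nn)/(d@nn)
E
python3 - <<'E'
from k import *
from scipy.optimize import least_squares
pt={"top":(np.array([.598,.2248,.1138]),(239.9,213)),"side":(np.array([.5852,.2091,.1026]),(255.3,195.3))}
for n,(c,uv) in pt.items():
    p=ray(n,*uv,c+.038*Z,Z); print(n,"rear",p.round(4),"origin",(p-.038*Z+.1*X).round(4))
J={"a":((335.46,225.21),(322.39,256.29)),"b":((354.06,226.03),(338.67,268.46))}
for j,(u1,u2) in J.items():
    r=least_squares(lambda p:np.r_[proj("top",p)[0]-u1,proj("side",p)[0]-u2],[.53,-.2,.05]);print(j,r.x.round(4),r.fun.round(2))
O=np.array([.588,.1985,.096])
for n in pt:
    im=cv2.imread(f"pics/{n}0.png");u0,v0=(142,150) if n=="top" else (190,125);k=5
    im=cv2.resize(im[v0:v0+80,u0:u0+105] if n=="side" else im[v0:v0+80,u0:u0+120],None,fx=k,fy=k,interpolation=cv2.INTER_CUBIC)
    for z,x0,x1,col in((.038,-.1,.042,(0,0,255)),(.06,.052,.08,(255,0,0))):
        q=proj(n,[O+X*x+Y*y+Z*z for x,y in((x0,-.026),(x1,-.026),(x1,.026),(x0,.026))])
        cv2.polylines(im,[np.round((q-[u0,v0]+.5)*k).astype(int)],True,col,1)
    pt[n]=im
w=max(i.shape[1] for i in pt.values())
cv2.imwrite("pics/ov.png",cv2.resize(np.vstack([np.pad(i,((0,0),(0,w-i.shape[1]),(0,0))) for i in pt.values()]),None,fx=.75,fy=.75))
E
```

```text
top rear [0.5553 0.1003 0.0763] origin [0.5887 0.1997 0.0971]
side rear [0.5521 0.0975 0.0747] origin [0.5856 0.197  0.0955]
a [ 0.5305 -0.1785  0.0487] [-0.14  0.15  0.18 -0.03]
b [ 0.5296 -0.2332  0.0477] [-0.21  0.21  0.25 -0.04]
```

View pics/ov.png

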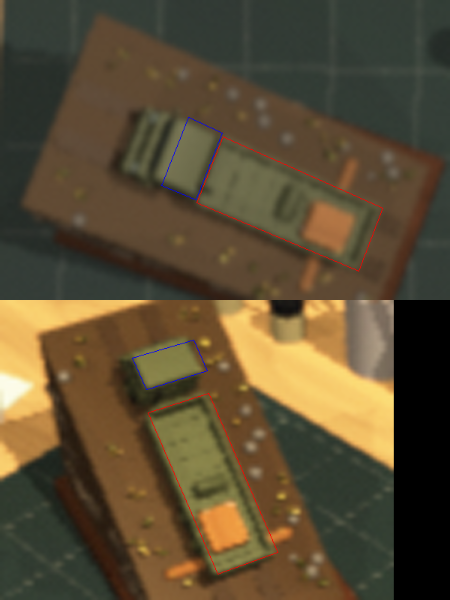

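```bash
cat > go.py <<'E'
from k import *
from rig import sensors
from scipy.spatial.transform import Rotation as R
O=np.array([.5875,.1985,.0963])
def delta(p,Rt):
    s=sensors.observe(); R0=s["tool_rot"]; 
    t=R0.T@(np.array(p)-s["position"]); r=R.from_matrix(R0.T@Rt).as_rotvec()
    print("t",t.round(4).tolist(),"dr",r.round(4).tolist(),"deg",np.degrees(np.linalg.norm(r)).round(1),"dist",np.linalg.norm(t).round(3))
RG=np.c_[-Z,-Y,-X]
def grasp(h): return O+.016*X+h*Z
def st():
    s=sensors.observe();print(s["time_s"],s["position"].round(4),s["ft_force"].round(2),s["wrist_torque"].round(3),s["grip_width"],s["q"].round(1));print(s["tool_rot"].round(4).tolist())
E
python3 - <<'E'
from go import *
print(grasp(.13),grasp(.006),RG); delta(grasp(.15),RG)
E
```

```text
[0.56985494 0.14606876 0.21502496] [0.59081375 0.20834661 0.109867  ] [[ 0.16902268  0.94776841 -0.27049284]
 [ 0.50224074 -0.31895931 -0.8037532 ]
 [-0.8480481  -0.         -0.52991926]]
t [-0.0011, -0.2077, 0.4717] dr [1.4609, 0.4489, 0.4202] deg 90.8 dist 0.515
```

```bash
python3 -m crank '{"hand":[0,0,0,0,0],"translation":[[-0.05,0,0],[-0.09,-0.02,0.04],[-0.1,-0.05,0.09],[-0.1,-0.07,0.14],[-0.1,-0.09,0.18]],"dr":[[0.14,0.04,0.04],[0.29,0.09,0.08],[0.43,0.13,0.12],[0.58,0.18,0.17],[0.73,0.22,0.21]]}' 40; python3 - <<'E'
from go import *
st();delta(grasp(.16),RG)
E
```

```text
time_s: 0.6
position: [0.3323, 0.3667, 0.3315]
tool_rot: [[-0.018, 0.889, 0.457], [0.282, 0.443, -0.851], [-0.959, 0.114, -0.258]]
ft_force: [1.5, 0.9, -1.2]
grip_width: 0.0856
0.6 [0.3323 0.3667 0.3315] [ 1.47  0.93 -1.18] [-0.098 -0.037 -0.029] 0.08556276230964643 [25.9  8.1 78.7 15.2 86.9 -1.4]
[[-0.0176, 0.8892, 0.4572], [0.2817, 0.4432, -0.851], [-0.9594, 0.1138, -0.2582]]
t [0.0169, 0.0919, 0.3304] dr [0.7657, 0.235, 0.2153] deg 47.5 dist 0.343
```

```bash
python3 -m crank '{"hand":[0,0,0,0,0],"translation":[[0,0.015,0.05],[0,0.03,0.1],[0.005,0.045,0.15],[0.01,0.06,0.2],[0.01,0.07,0.25]],"dr":[[0.14,0.04,0.04],[0.28,0.09,0.08],[0.42,0.13,0.12],[0.56,0.17,0.16],[0.69,0.21,0.19]]}' 40 >/dev/null; python3 - <<'E'
from go import *
st();delta(grasp(.13),RG)
E
```

```text
1.1 [0.5032 0.1957 0.2667] [0.15 0.28 0.39] [-0.215  0.007 -0.01 ] 0.08514816054473742 [-5.8 14.1 85.9 30.9 76.3  1.7]
[[0.138, 0.9692, -0.204], [0.4869, -0.2458, -0.8382], [-0.8625, 0.0163, -0.5058]]
t [0.0296, 0.076, 0.0541] dr [0.0737, 0.0275, 0.0256] deg 4.7 dist 0.098
```

```bash
python3 -m crank '{"hand":[0,0,0,0,0],"translation":[[0.01,0.035,0.025],[0.03,0.076,0.054],[0.03,0.076,0.054],[0.03,0.076,0.054],[0.03,0.076,0.054]],"dr":[[0.074,0.028,0.026],[0.074,0.028,0.026],[0.074,0.028,0.026],[0.074,0.028,0.026],[0.074,0.028,0.026]]}' 40 >/dev/null; python3 - <<'E'
from go import *
st();delta(grasp(.13),RG);delta(grasp(.006),RG)
E
```

```text
1.6 [0.5688 0.1492 0.2167] [0.26 0.58 0.56] [-0.225  0.105  0.02 ] 0.08550848598030024 [-10.7  22.1  83.4  33.3  72.9  -2.2]
[[0.168, 0.9499, -0.2636], [0.5019, -0.3126, -0.8064], [-0.8484, 0.0032, -0.5293]]
t [0.0001, 0.0019, 0.0031] dr [0.0074, 0.0007, 0.0008] deg 0.4 dist 0.004
t [0.1241, 0.0021, 0.0031] dr [0.0074, 0.0007, 0.0008] deg 0.4 dist 0.124
```

```bash
python3 -m crank '{"hand":[0,0,0,0,0],"translation":[[0.02,0.002,0.003],[0.045,0.002,0.003],[0.07,0.002,0.003],[0.085,0.002,0.003],[0.085,0.002,0.003]],"dr":[[0.007,0,0],[0.007,0,0],[0.007,0,0],[0.007,0,0],[0.007,0,0]]}' 40 >/dev/null; python3 - <<'E'
from go import *
st();delta(grasp(.006),RG)
for n in("top","side"):
    im,d=cams.get_image(n);cv2.imwrite(f"pics/{n}1.png",im)
    if n=="side": cv2.imwrite("pics/c1.png",cv2.resize(im[100:240,160:320],None,fx=4,fy=4,interpolation=cv2.INTER_CUBIC))
E
```

```text
2.1 [0.5838 0.1895 0.1418] [-0.11 -0.49  0.03] [-0.231  0.094  0.003] 0.08575096587732342 [-6.1 28.6 86.4 35.6 62.7 -3.7]
[[0.1656, 0.9484, -0.2703], [0.5023, -0.317, -0.8045], [-0.8487, -0.0026, -0.5289]]
t [0.0378, 0.0008, -0.0002] dr [0.0004, 0.0012, 0.0033] deg 0.2 dist 0.038
```

View pics/c1.png

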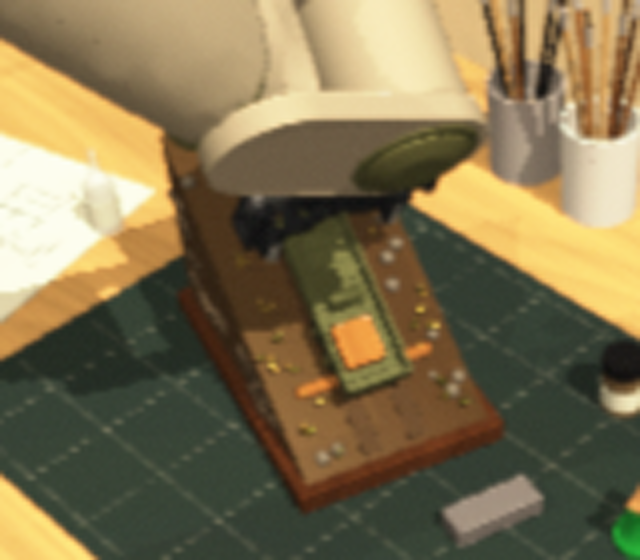

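```bash
python3 -m crank '{"hand":[0,0,0,0,0],"translation":[[0.01,0.001,0],[0.02,0.001,0],[0.03,0.001,0],[0.034,0.001,0],[0.036,0.001,0]],"dr":[[0,0.001,0.003],[0,0.001,0.003],[0,0.001,0.003],[0,0.001,0.003],[0,0.001,0.003]]}' 40 >/dev/null; python3 - <<'E'
from go import *
st();delta(grasp(.006),RG)
E
```

```text
2.7 [0.5917 0.206  0.111 ] [-0.83 -1.06  0.37] [-0.227  0.122 -0.066] 0.0852541343730243 [-4.3 31.6 86.9 36.9 58.6 -4.6]
[[0.1702, 0.9473, -0.2715], [0.5017, -0.3204, -0.8035], [-0.8482, 0.0006, -0.5297]]
t [0.002, -0.0016, -0.001] dr [-0.001, 0.0002, -0.0013] deg 0.1 dist 0.003
```

```bash
python3 -m crank '{"hand":[60,80,90,95,100],"translation":[[0.001,0,0],[0.001,0,0],[0.001,0,0],[0.001,0,0],[0.001,0,0]],"dr":[[0,0,0],[0,0,0],[0,0,0],[0,0,0],[0,0,0]]}' 30 >/dev/null; python3 -c "
from go import *
st()"; python3 -m crank '{"hand":[110,120,130,140,140],"translation":[[0,0,0],[0,0,0],[0,0,0],[0,0,0],[0,0,0]],"dr":[[0,0,0],[0,0,0],[0,0,0],[0,0,0],[0,0,0]]}' 40 >/dev/null; python3 -c "
from go import *
st()"
```

```text
3.2 [0.5918 0.2063 0.1111] [-2.31 -0.58  2.88] [-0.027  0.475  0.19 ] 0.05162886188438344 [-4.3 31.6 86.9 37.  58.5 -4.6]
[[0.1709, 0.9472, -0.2712], [0.5018, -0.3206, -0.8034], [-0.848, 0.0012, -0.5301]]
3.7 [0.5918 0.2062 0.1112] [-5.   -1.89  5.52] [-0.108  0.624  0.362] 0.05133090574637104 [-4.3 31.6 86.9 37.  58.5 -4.6]
[[0.1711, 0.9472, -0.2711], [0.5017, -0.3205, -0.8035], [-0.8479, 0.0015, -0.5301]]
```

```bash
python3 -m crank '{"hand":[150,150,150,150,150],"translation":[[0,0,0],[-0.005,0,0],[-0.015,0,0],[-0.03,0,0],[-0.05,0,0]],"dr":[[0,0,0],[0,0,0],[0,0,0],[0,0,0],[0,0,0]]}' 60 >/dev/null; python3 -c "
from go import *
st()"; python3 -m crank '{"hand":[150,150,150,150,150],"translation":[[-0.02,0,0],[-0.04,0,0],[-0.05,0,0],[-0.05,0,0],[-0.05,0,0]],"dr":[[0,0,0],[0,0,0],[0,0,0],[0,0,0],[0,0,0]]}' 60 >/dev/null; python3 - <<'E'
from go import *
st()
for n in("top","side"):
    im,d=cams.get_image(n);cv2.imwrite(f"pics/{n}2.png",im)
    if n=="side": cv2.imwrite("pics/c2.png",cv2.resize(im[100:240,160:320],None,fx=4,fy=4,interpolation=cv2.INTER_CUBIC))
# target: truck level, yaw 89
t=np.radians(89.);X2=np.array([np.cos(t),np.sin(t),0]);Y2=np.array([-np.sin(t),np.cos(t),0]);Z2=np.array([0,0,1.])
delta([.555,.05,.26],np.c_[-Z2,-Y2,-X2])
E
```

```text
4.2 [0.5831 0.1805 0.1539] [-0.3   0.03 -2.17] [-0.405  0.127  0.091] 0.05113868718143254 [-7.1 27.5 86.  35.2 64.1 -3.5]
[[0.1706, 0.9472, -0.2715], [0.5014, -0.3207, -0.8036], [-0.8482, 0.001, -0.5296]]
4.7 [0.5747 0.1561 0.1954] [ 0.49  0.21 -2.15] [-0.39   0.181 -0.002] 0.05121149637983305 [-9.9 23.9 84.4 33.9 69.9 -2.6]
[[0.1709, 0.9471, -0.2717], [0.5015, -0.3209, -0.8034], [-0.8481, 0.001, -0.5298]]
t [-0.112, 0.0156, 0.0563] dr [-0.3006, -0.5537, -0.0861] deg 36.4 dist 0.126
```

View pics/c2.png

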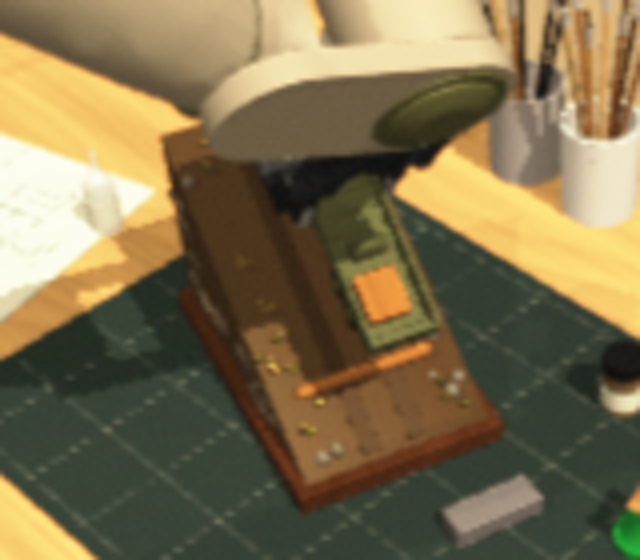

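```bash
python3 -m crank '{"hand":[150,150,150,150,150],"translation":[[-0.03,0.003,0.015],[-0.06,0.008,0.03],[-0.085,0.011,0.042],[-0.1,0.013,0.05],[-0.112,0.016,0.056]],"dr":[[-0.03,-0.06,-0.01],[-0.09,-0.165,-0.026],[-0.15,-0.275,-0.043],[-0.21,-0.385,-0.06],[-0.27,-0.49,-0.077]]}' 60 >/dev/null; python3 - <<'E'
from go import *
st()
t=np.radians(89.);X2=np.array([np.cos(t),np.sin(t),0]);Y2=np.array([-np.sin(t),np.cos(t),0]);Z2=np.array([0,0,1.])
delta([.53,-.205,.20],np.c_[-Z2,-Y2,-X2])
E
```

```text
5.3 [0.5558 0.0491 0.2614] [ 0.49  0.6  -2.62] [-0.03   0.056  0.018] 0.050759292934610296 [-8.7 21.1 70.6  3.5 88.2 -6.2]
[[0.0131, 0.9988, -0.0462], [0.0589, -0.0469, -0.9972], [-0.9982, 0.0104, -0.0594]]
t [0.046, -0.0144, 0.2582] dr [-0.0292, -0.0593, -0.0112] deg 3.8 dist 0.263
```

```bash
python3 -m crank '{"hand":[150,150,150,150,150],"translation":[[0,-0.003,0.03],[0,-0.006,0.075],[0.005,-0.01,0.12],[0.012,-0.012,0.165],[0.02,-0.014,0.21]],"dr":[[-0.029,-0.059,-0.011],[-0.029,-0.059,-0.011],[-0.029,-0.059,-0.011],[-0.029,-0.059,-0.011],[-0.029,-0.059,-0.011]]}' 60 >/dev/null; python3 -m crank '{"hand":[150,150,150,150,150],"translation":[[0.008,0,0.03],[0.015,0,0.05],[0.025,0,0.05],[0.035,0,0.05],[0.035,0,0.05]],"dr":[[0,0,0],[0,0,0],[0,0,0],[0,0,0],[0,0,0]]}' 60 >/dev/null; python3 - <<'E'
from go import *
st()
t=np.radians(89.);X2=np.array([np.cos(t),np.sin(t),0]);Y2=np.array([-np.sin(t),np.cos(t),0]);Z2=np.array([0,0,1.])
delta([.53,-.205,.17],np.c_[-Z2,-Y2,-X2])
for n in("top","side"):
    im,d=cams.get_image(n);cv2.imwrite(f"pics/{n}3.png",im);np.save(f"pics/{n}3.npy",d)
t=cv2.imread("pics/top3.png");s=cv2.imread("pics/side3.png")
def cr(im,u0,v0,w,h): return cv2.resize(im[v0:v0+h,u0:u0+w],(400,400),interpolation=cv2.INTER_CUBIC)
cv2.imwrite("pics/c3.png",np.hstack([cr(t,290,150,120,120),cr(s,270,180,120,120)]))
E
```

```text
6.3 [ 0.5305 -0.2059  0.1905] [-1.33  0.3  -1.61] [0.049 0.017 0.034] 0.05109522378259778 [-33.2  25.6  75.1   0.3  79.6 -32.3]
[[-0.002, 0.9998, -0.0181], [0.0068, -0.0181, -0.9998], [-1.0, -0.0021, -0.0068]]
t [0.0205, -0.0005, -0.0007] dr [-0.0006, -0.0068, 0.0021] deg 0.4 dist 0.021
```

View pics/c3.png

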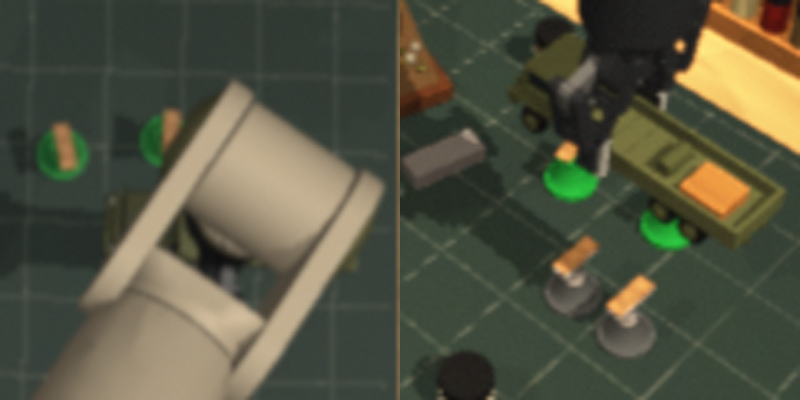

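```bash
python3 - <<'E'
from go import *
s=sensors.observe();R0=s["tool_rot"];p=s["position"]
X2,Y2,Z2=-R0[:,2],-R0[:,1],-R0[:,0]
O2=p-.0153*X2-.008*Z2;print("O2",O2.round(4))
im=cv2.imread("pics/side3.png");k=6;u0,v0=(295,185)
im=cv2.resize(im[v0:v0+95,u0:u0+110],None,fx=k,fy=k,interpolation=cv2.INTER_CUBIC)
def poly(pts,col):
    q=proj("side",pts);cv2.polylines(im,[np.round((q-[u0,v0]+.5)*k).astype(int)],True,col,1)
for z in(.038,.021):poly([O2+X2*x+Y2*y+Z2*z for x,y in((-.1,-.026),(.042,-.026),(.042,.026),(-.1,.026))],(0,0,255))
poly([O2+X2*x+Y2*y+Z2*.06 for x,y in((.052,-.026),(.08,-.026),(.08,.026),(.052,.026))],(255,0,0))
for xc in(.074,-.042,-.066):poly([O2+X2*(xc+.011*np.cos(a))+Y2*.026+Z2*(.011+.011*np.sin(a)) for a in np.linspace(0,6.28,20)],(0,255,255))
for j in([.5305,-.1785],[.5296,-.2332]):
    poly([[j[0]+a,j[1]+b,.05] for a,b in((-.02,-.007),(-.02,.007),(.02,.007),(.02,-.007))],(255,255,0))
cv2.imwrite("pics/ov3.png",im)
E
```

```text
O2 [ 0.5309 -0.2216  0.1842]
```

View pics/ov3.png

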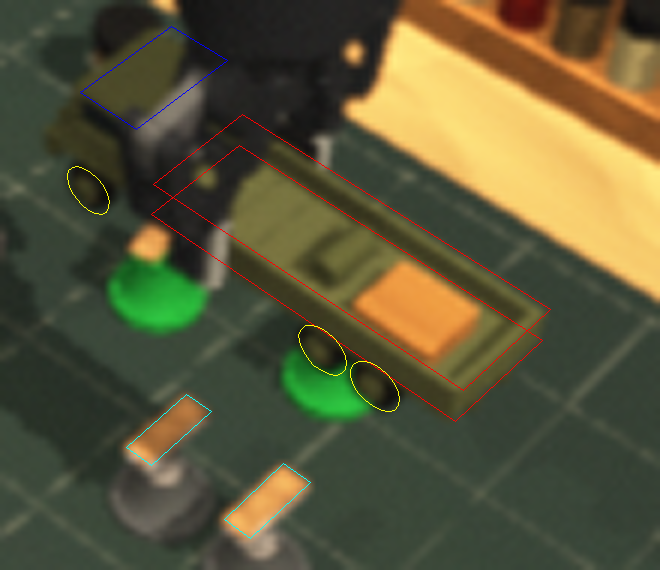

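```bash
python3 -m crank '{"hand":[150,150,150,150,150],"translation":[[0.025,0,0],[0.055,0,0],[0.085,0,0],[0.105,0,0],[0.12,0,0]],"dr":[[0,-0.007,0.002],[0,-0.007,0.002],[0,-0.007,0.002],[0,-0.007,0.002],[0,-0.007,0.002]]}' 60 >/dev/null; python3 -m crank '{"hand":[150,150,150,150,150],"translation":[[0.004,0,0],[0.008,0,0],[0.012,0,0],[0.012,0,0],[0.012,0,0]],"dr":[[0,0,0],[0,0,0],[0,0,0],[0,0,0],[0,0,0]]}' 60 >/dev/null; python3 -c "
from go import *
st()";python3 -m crank '{"hand":[150,150,150],"translation":[[0,0,0],[0,0,0],[0,0,0]],"dr":[[0,0,0],[0,0,0],[0,0,0]]}' 60 >/dev/null; python3 -c "
from go import *
st()"
```

```text
7.4 [ 0.5313 -0.2071  0.0608] [ 0.33 -0.03 -1.25] [-0.056  0.044  0.014] 0.051056229983311024 [-33.2  33.7  84.9  -0.   61.1 -32. ]
[[0.0035, 0.9998, -0.0194], [-0.0031, -0.0194, -0.9998], [-1.0, 0.0036, 0.003]]
7.7 [ 0.5311 -0.207   0.0605] [ 1.06  0.29 -2.14] [-0.035  0.015 -0.005] 0.051160168116172584 [-33.2  33.8  84.9  -0.   61.1 -32. ]
[[0.003, 0.9998, -0.0194], [-0.0028, -0.0194, -0.9998], [-1.0, 0.003, 0.0027]]
```

```bash
cat > r.sh <<'E'
python3 -c "
from rig import sensors
import numpy as np
s=sensors.observe();R=s['tool_rot'];print(s['time_s'],'p',s['position'].round(4),'F',s['ft_force'].round(2),'M',s['wrist_torque'].round(3),'pitch',np.degrees(-R[2,2]).round(2),'roll',np.degrees(-R[2,1]).round(2),s['grip_width'].round(4))"
E
python3 -m crank '{"hand":[150,150,150,150,150],"translation":[[0.001,-0.001,-0.001],[0.002,-0.001,-0.001],[0.003,-0.001,-0.001],[0.004,-0.001,-0.001],[0.004,-0.001,-0.001]],"dr":[[0,0.003,0],[0,0.003,0],[0,0.003,0],[0,0.003,0],[0,0.003,0]]}' 60 >/dev/null; sh r.sh
python3 -m crank '{"hand":[150,150,150],"translation":[[0.001,0,0],[0.002,0,0],[0.002,0,0]],"dr":[[0,0,0],[0,0,0],[0,0,0]]}' 60 >/dev/null; sh r.sh
```

```text
Traceback (most recent call last):
AttributeError: 'float' object has no attribute 'round'
Traceback (most recent call last):
AttributeError: 'float' object has no attribute 'round'
```

```bash
sed -i "s/s\['grip_width'\].round(4)/round(s['grip_width'],4)/" r.sh; sh r.sh
python3 -m crank '{"hand":[150,150,150],"translation":[[0.001,0,0],[0.0015,0,0],[0.0015,0,0]],"dr":[[0,0,0],[0,0,0],[0,0,0]]}' 60 >/dev/null; sh r.sh
```

```text
8.5 p [ 0.5301 -0.2059  0.0541] F [ 0.32  0.73 -2.28] M [0.03  0.052 0.042] pitch 0.03 roll -0.15 0.0511
8.8 p [ 0.5301 -0.2059  0.0527] F [ 0.48  0.77 -2.22] M [-0.021  0.005 -0.021] pitch 0.03 roll -0.15 0.051
```

```bash
python3 -m crank '{"hand":[150,150,150],"translation":[[0.001,0,0],[0.0015,0,0],[0.0015,0,0]],"dr":[[0,0,0],[0,0,0],[0,0,0]]}' 60 >/dev/null; sh r.sh
python3 -m crank '{"hand":[150,150,150],"translation":[[0.001,0,0],[0.0015,0,0],[0.0015,0,0]],"dr":[[0,0,0],[0,0,0],[0,0,0]]}' 60 >/dev/null; sh r.sh
```

```text
9.1 p [ 0.5301 -0.2059  0.0512] F [ 0.41 -0.08 -2.22] M [ 0.022  0.    -0.064] pitch 0.03 roll -0.15 0.0511
9.4 p [ 0.5301 -0.2059  0.0497] F [ 0.91 -0.09 -1.04] M [-0.009  0.     0.   ] pitch 0.03 roll -0.16 0.0515
```

Force −2.2 → −1.0 is ambiguous; take 1 mm steps.

```bash
python3 -m crank '{"hand":[150,150],"translation":[[0,0,0],[0,0,0]],"dr":[[0,0,0],[0,0,0]]}' 60 >/dev/null; sh r.sh
python3 -m crank '{"hand":[150,150,150],"translation":[[0.001,0,0],[0.001,0,0],[0.001,0,0]],"dr":[[0,0,0],[0,0,0],[0,0,0]]}' 60 >/dev/null; sh r.sh
```

```text
9.6 p [ 0.5302 -0.206   0.0498] F [ 0.49 -0.5  -2.99] M [-0.049  0.004  0.025] pitch 0.02 roll -0.17 0.0507
9.9 p [ 0.5301 -0.2059  0.0488] F [ 0.3   0.56 -2.3 ] M [ 0.045 -0.009 -0.003] pitch 0.03 roll -0.16 0.0509
```

```bash
python3 -m crank '{"hand":[150,150,150],"translation":[[0.001,0,0],[0.001,0,0],[0.001,0,0]],"dr":[[0,0,0],[0,0,0],[0,0,0]]}' 60 >/dev/null; sh r.sh
python3 -m crank '{"hand":[150,150,150],"translation":[[0.001,0,0],[0.001,0,0],[0.001,0,0]],"dr":[[0,0,0],[0,0,0],[0,0,0]]}' 60 >/dev/null; sh r.sh
```

```text
10.2 p [ 0.5302 -0.206   0.0481] F [-0.72 -0.36  3.17] M [ 0.102  0.197 -0.036] pitch 0.01 roll -0.18 0.0509
10.5 p [ 0.5303 -0.206   0.0481] F [-3.64  3.   12.69] M [ 0.313  0.713 -0.012] pitch -0.02 roll -0.22 0.0513
```

```bash
python3 -m crank '{"hand":[150,150,150],"translation":[[-0.001,0,0],[-0.001,0,0],[-0.001,0,0]],"dr":[[0,0,0],[0,0,0],[0,0,0]]}' 60 >/dev/null; sh r.sh
python3 -m crank '{"hand":[150,150,150],"translation":[[0.0005,0,0],[0.0005,0,0],[0.0005,0,0]],"dr":[[0,-0.018,0],[0,-0.018,0],[0,-0.018,0]]}' 60 >/dev/null; sh r.sh
```

```text
10.8 p [ 0.5303 -0.206   0.0481] F [-1.62  0.27  5.55] M [0.148 0.386 0.016] pitch 0.01 roll -0.18 0.051
11.1 p [ 0.5304 -0.2063  0.0483] F [-3.59 -0.74 11.52] M [0.322 0.6   0.101] pitch -1.06 roll -0.21 0.051
```

```bash
python3 -m crank '{"hand":[150,150,150],"translation":[[-0.0005,0,0],[-0.0005,0,0],[-0.0005,0,0]],"dr":[[0,0.018,0],[0,0.018,0],[0,0.018,0]]}' 60 >/dev/null; sh r.sh
python3 -m crank '{"hand":[150,150,150],"translation":[[0,0,0],[0,0,0],[0,0,0]],"dr":[[0,0.018,0],[0,0.018,0],[0,0.018,0]]}' 60 >/dev/null; sh r.sh
python3 -m crank '{"hand":[150,150,150],"translation":[[0,0,0],[0,0,0],[0,0,0]],"dr":[[0,0.018,0],[0,0.018,0],[0,0.018,0]]}' 60 >/dev/null; sh r.sh
```

```text
11.4 p [ 0.5303 -0.206   0.0481] F [-1.97  2.11  6.47] M [0.157 0.253 0.019] pitch 0.02 roll -0.19 0.051
11.7 p [ 0.5304 -0.2059  0.0484] F [-2.3   3.16  8.4 ] M [ 0.135  0.365 -0.045] pitch 1.05 roll -0.2 0.0514
12.0 p [ 0.5304 -0.2058  0.0488] F [-2.67  4.22 13.5 ] M [ 0.278  0.556 -0.087] pitch 2.08 roll -0.22 0.0511
```

```bash
python3 -m crank '{"hand":[150,150,150],"translation":[[0,0,0],[-0.0003,0,0],[-0.0003,0,0]],"dr":[[0,-0.018,0],[0,-0.032,0],[0,-0.032,0]]}' 60 >/dev/null; sh r.sh
python3 -m crank '{"hand":[150,150,150],"translation":[[-0.0003,0,0],[-0.0003,0,0],[-0.0003,0,0]],"dr":[[0,0,0],[0,0,0],[0,0,0]]}' 30 >/dev/null; sh r.sh
```

```text
12.3 p [ 0.5303 -0.2058  0.0481] F [0.12 0.31 3.58] M [-0.029  0.138 -0.014] pitch 0.23 roll -0.18 0.0511
12.6 p [ 0.5302 -0.2059  0.0482] F [1.19 2.17 1.11] M [ 0.117 -0.136  0.037] pitch 0.28 roll -0.16 0.0509
```

```bash
python3 -m crank '{"hand":[120,110,104,100,97],"translation":[[0,0,0],[0,0,0],[0,0,0],[0,0,0],[0,0,0]],"dr":[[0,0,0],[0,0,0],[0,0,0],[0,0,0],[0,0,0]]}' 20 >/dev/null; sh r.sh
python3 -m crank '{"hand":[93,90,87,84,80],"translation":[[0,0,0],[0,0,0],[0,0,0],[0,0,0],[0,0,0]],"dr":[[0,0,0],[0,0,0],[0,0,0],[0,0,0],[0,0,0]]}' 20 >/dev/null; sh r.sh; python3 - <<'E'
from h import *
im,d=cams.get_image("side");cv2.imwrite("pics/c4.png",cv2.resize(im[200:310,270:400],None,fx=5,fy=5,interpolation=cv2.INTER_CUBIC))
E
```

```text
13.1 p [ 0.53   -0.206   0.0483] F [ 0.04  0.17 -0.15] M [ 0.036  0.022 -0.028] pitch 0.26 roll -0.13 0.0529
13.6 p [ 0.5302 -0.206   0.0484] F [-0.27 -0.73 -0.11] M [-0.041 -0.013  0.023] pitch 0.25 roll -0.16 0.0585
```

View pics/c4.png

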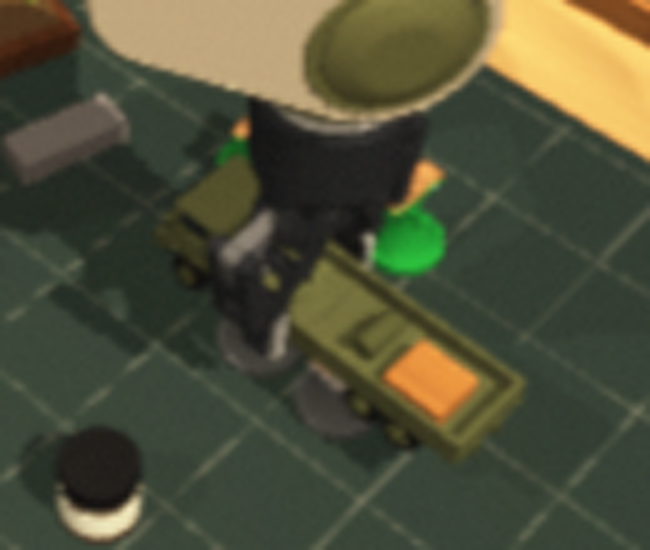

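```bash
python3 -m crank '{"hand":[60,40,30,30,30],"translation":[[0,0,0],[0,0,0],[0,0,0],[-0.003,0,0],[-0.01,0,0]],"dr":[[0,0,0],[0,0,0],[0,0,0],[0,0,0],[0,0,0]]}' 20 >/dev/null; sh r.sh
python3 -m crank '{"hand":[30,30,30,30,30],"translation":[[-0.015,0,0],[-0.03,0,0],[-0.055,0,0],[-0.09,0,0],[-0.13,0,0]],"dr":[[0,0,0],[0,0,0],[0,0,0],[0,0,0],[0,0,0]]}' 20 >/dev/null; sh r.sh
python3 -m crank '{"hand":[30,30,30,30,30],"translation":[[-0.03,0,0.02],[-0.06,0,0.05],[-0.08,-0.04,0.05],[-0.08,-0.08,0.05],[-0.08,-0.12,0.05]],"dr":[[0,0,0],[0,0,0],[0,0,0],[0,0,0],[0,0,0]]}' 20 >/dev/null; python3 -m crank '{"hand":[30,30,30,30,30],"translation":[[0,-0.03,0],[0,-0.06,0],[0,-0.06,0],[0,-0.06,0],[0,-0.06,0]],"dr":[[0,0,0],[0,0,0],[0,0,0],[0,0,0],[0,0,0]]}' 20 >/dev/null; sh r.sh
python3 - <<'E'
from h import *
t,d=cams.get_image("top");s,_=cams.get_image("side")
def cr(im,u0,v0,w,h): return cv2.resize(im[v0:v0+h,u0:u0+w],(400,400),interpolation=cv2.INTER_CUBIC)
cv2.imwrite("pics/top5.png",t);cv2.imwrite("pics/side5.png",s)
cv2.imwrite("pics/c5.png",np.hstack([cr(t,260,150,130,130),cr(s,280,190,110,110)]))
E
```

```text
14.15 p [ 0.5299 -0.2059  0.0584] F [-0.47  0.19  0.38] M [-0.015 -0.005  0.004] pitch 0.28 roll -0.11 0.0755
14.65 p [ 0.5293 -0.2063  0.1897] F [ 0.23 -0.13  0.33] M [ 0.039 -0.024 -0.027] pitch 0.3 roll -0.09 0.0751
15.65 p [ 0.3491 -0.2535  0.268 ] F [-0.04 -0.49  0.03] M [-0.002 -0.034 -0.025] pitch 0.23 roll -0.19 0.0755
```

View pics/c5.png

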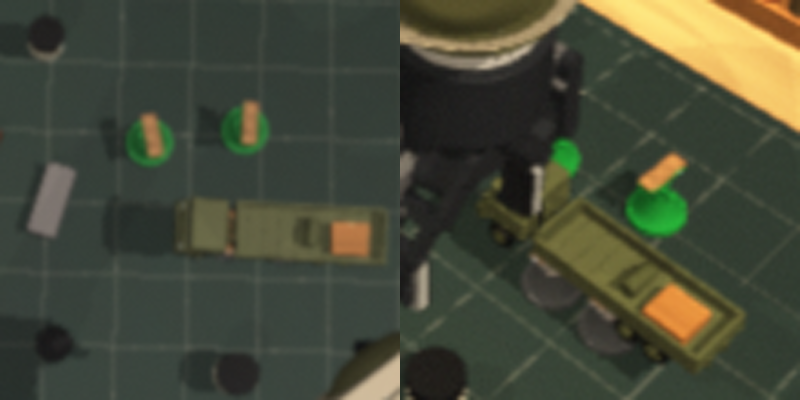

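```bash
python3 -c "
from rig import env
print(env.close_job())"
```

```text
the job is handed in; nothing more can be done
None
```

I picked the truck off the slope, levelled it in the air, and set it across the two steel jacks with its cab towards +y. I handed the job in at about 15.7 s.

- **Feeling for the saddles:** contact came with the frame at about 53 mm. Tipping the cab down by about 1° and up by about 2° raised the load both ways, which I read as both saddles carrying the truck at nearly equal height. The moment readings at light load were noisy and did not always agree on which jack was taking more. My first reading, that jack_b (the rear one) touched first, was not borne out.
- **Letting go:** I opened the gripper slowly. The wrist force stayed near zero and the truck did not move.
- **Last pictures:** after I backed off, the truck sits level on both jacks with their cork faces visible under the frame. In the side view the front and rear wheels I could see hang clear. The green look-alike jacks, the jars and the sanding block in view are in place. I did not look again at the cup, the glue bottle or the cutters at the end.

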